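# Mark a laundry tag with the hand punch

### The job

Take the orange-handled marking punch out of its wooden stand and press its die squarely onto the outlined field in the middle of the brass tag in the aluminium holder, the die lined up with the outline, with an even push of about 12 newtons for a good second and never more than 20. How high the tags are stacked in the holder differs, so feel for the tag. Lift the punch straight off without tilting, sliding or touching anywhere else on the tag or holder, and put it back upright in its stand, fully home on its collar, leaving the other things where they are.

Things in the scene. Friction and masses are not known exactly. Their poses are not given: they have to be found in the camera images.
- punch_grip (a point): Centre of the punch's grip, 74.5 mm above its die face: an orange flat-sided bar, 18 mm thick along own x, 26 mm wide along own y, from 49 to 100 mm above the die face; pinch it across the 18 mm. The punch is 102 mm long, about 0.16 kg, and stands upright in its stand at the start. Axes as punch.
- punch: The marking punch. Origin at the centre of the die face (its lower end), z along the shank up to the grip. From below: steel die 10 mm (own x) by 16 mm (own y), 8 mm high; round shank 20 mm across up to 45 mm; collar 32 mm across, 45 to 49 mm, which rests on the stand; then the orange grip.
- punch_die (a point): Centre of the die face, the lower end of the punch (same point as the origin of punch).
- stand: Fixed wooden block 76x76 mm, 46 mm tall, with an upright round through hole in the middle, 24 mm across with a chamfered mouth. Origin at the centre of its underside on the worktop. With the punch home its collar rests on the block's top and its die face is 1 mm above the worktop. (A laundry basket some 0.25 m tall stands beyond and left of the work.)
- holder: Fixed aluminium tag holder, blue side pads, 72 mm (own x) by 92 mm (own y), 48 tall; origin at centre of underside. Its 12 mm walls leave an open window 48x68 mm holding a stack of tags. The top tag is brass, 46x66 mm, with a black-outlined field in its middle, 15 mm (own x) by 21 mm (own y). The stack is sprung: it sinks 1 mm per 6 N and stops after 5 mm.
- mark (a point): Point over the centre of the outlined field, at the height of the holder's rim (48 mm above the worktop). The level tag face lies straight below it, by an unmeasured 4 to 22 mm that must be felt. Axes as holder.
- spool_red: Bystander, to be left alone: small wooden spool with red thread, 30 mm across, 48 tall; origin at the centre of its underside.
- spool_navy: Bystander, to be left alone: small wooden spool with navy thread, 30 mm across, 48 tall; origin at the centre of its underside.
- balm_tub: Bystander, to be left alone: round tub with grey lid, 69 mm across, 41 tall; origin at the centre of its underside.
- tape_measure: Bystander, to be left alone: round red tape measure, 56x88x19 mm; origin at the centre of its underside.
- collar_brush: Bystander, to be left alone: small purple-backed brush, 30x85x23 mm; origin at the centre of its underside.

How it is judged:
On the way, in this order (a step that is already met when the one before it is completed fails the run):
1. the punch is drawn out of its stand (z of punch_die in the frame of stand above 0.06 m), for 0.1 s.
2. the die is pressed squarely on the outlined field, in line with it, with an even 9 to 15 N for 0.8 s (contact force between punch and holder between 9 and 15 N and horizontal distance between punch_die and mark below 0.004 m and angle between punch's own z axis and vertical below 0.06 rad and angle between the y axis of punch and the y axis of holder, either way round below 0.14 rad), for 0.8 s.
3. the punch is lifted clear above the holder (z of punch_die in the frame of mark above 0.01 m and contact force between punch and holder below 0.3 N), for 0.1 s.
At the end, for the whole second after the job is handed in: The punch stands upright (within 0.06 rad) and at rest in its stand's hole, on its collar: die face within 3 mm of its home height and 4 mm of the hole's axis, no longer touching the holder (horizontal distance between punch_die and stand below 0.004 m and z of punch_die in the frame of stand between -0.002 and 0.003 m and angle between punch's own z axis and vertical below 0.06 rad and linear speed of punch below 0.01 m/s and contact force between punch and holder below 0.3 N).
It fails at once if the punch presses the holder or its tags with more than 20 N (contact force between punch and holder above 20 N).
It fails at once if the punch touches the tag or holder (over 1.5 N) with the die more than 5 mm off the middle of the field (contact force between punch and holder above 1.5 N and horizontal distance between punch_die and mark above 0.005 m).
It fails at once if the punch bears on the tag or holder (over 1.5 N) while tilted more than 0.09 rad (contact force between punch and holder above 1.5 N and angle between punch's own z axis and vertical above 0.09 rad).
It fails at once if a bystander is moved more than 25 mm (distance of any of spool_red, spool_navy, balm_tub, tape_measure, collar_brush from where it was at the start of the episode above 0.025 m).
It also fails if it takes over 64 s, if anything falls off the work surface, if the arm or the gripper's body presses on something with over 40 N, if the wrist force passes 120 N, or if a joint passes its speed limit or range.

### The arm

A 6-joint arm with a two-finger parallel gripper is mounted at the origin on a cart in front of the work surface, level with it; the furniture and walls round the work are solid. World frame = base frame: x ahead of the robot, y to its left, z up, the work surface at z = 0. Lengths are in m, angles in rad, forces in N, time in s.
With the tool pointing down it reaches from about 0.375 to 0.75 m from the base axis. Payload 9 kg.
Tool frame: the origin (TCP) lies on the centre line of the jaws, within the pads' length; the fingertips stand 11 mm ahead of it and the grasp point (between the pads) lies 8 mm behind it; z points along the fingers, y is the line along which they close (so a half turn about z gives the same grasp; the last joint's range is limited). The gripper opens to 85 mm and grips with 20 to 120 N. Pads are 22 mm wide; open, the fingers measure 114 mm over their backs; the gripper's body (76 mm by 85 mm) begins 54 mm behind the grasp point. The pads swing forward as they close: fully open they stand 13 mm farther back than shut.
Start: joints at [0.964, 0.104, 0.097, 1.564, 0, 1.353], TCP at [0.227, 0.555, 0.242] pointing down, gripper open.
Joint ranges: [-2.99, 2.99], [-0.84, 1.86], [-1.1, 1.16], [-1.84, 2.11], [-1.51, 1.56], [-3.14, 3.14]. Speed limits (rad/s): [2.22, 2.22, 2.57, 3.14, 3.14, 3.14].

### API

Orientations are given as [roll, pitch, yaw] about the fixed x, y, z axes, in that order (R = Rz(yaw) Ry(pitch) Rx(roll)).
In Python, from plant import r gives the robot as it stands. The module is installed in compiled form; this text tells all that it offers.
- The arm moves only by the tool carry_out, never from a script. Its argument "moves" is text: rows parted by semicolons, each of 7 numbers parted by spaces: the turn, a rotation vector about the tool's x, y, z in degrees, then the shift along the tool's x, y, z in m, then the closure, from 0 (fully open) to 1 (shut). In form: ax ay az x y z gripper; .... A call has 1 to 20 rows; each row shifts and turns the commanded pose from where the row before left it, along the tool's axes as they then stand; what a row does not reach is not made up. A row lasts 1/12 s, in which the tool goes at most 41.7 mm and 7.16 degrees, less where a joint would pass 70% of its speed; a pose out of reach is approached as far as the arm can. A call with a gripper value outside its range is refused whole. The fingers move at their own pace and stop on an object; "force" is the grip in N (left out, the last holds). Time passes only in rows, so rows that do not move let the fingers close. It gives the time, the measured TCP pose, the force, the opening and the grip force at its end, in the units of the state.
- r.read_state(): the state, without advancing time (a new reading comes with each control period).
- r.read_camera(name): name is "scene" or "top" or "wrist"; returns a dict with "img" (480x640x3 uint8, blue, green, red), "fx", "fy", "cx", "cy" (pixels), "D" ([k1, k2, p1, p2, k3] as OpenCV has them; the pictures are not rectified), "xyz" and "rotation" of the camera in the world; the wrist camera has in their place "T_tool_cam" (4x4, takes a point from camera to tool coordinates, whose origin is the TCP and whose axes are the flange's). Camera axes: x right, y up, looking along -z (the intrinsics and any distortion apply to the point x, -y, -z); pixel columns grow to the right and rows downward; lengths in m; the calibration is good to about 2 mm. A picture is of the moment at which its call begins: read the wrist's pose just before it. There is no depth.
- r.finish_job(): hands the job in; it is judged then, once.
The state is a dict: "clock": time; "q": joint angles; "joint_vel": joint speeds; "tau": joint torques, N m; "position": TCP position; "tcp_rot": TCP orientation; "force": force on the tool from outside, world axes, zero at the start; "torque": the same for the moment, N m; "finger_gap": finger opening in m; "finger_force": force on a finger pad.
Only numpy, scipy, OpenCV 4.12 (cv2) and the standard library are available. Lean on these libraries where they do the work, as an engineer would, in place of code of your own. Each camera call takes 0.05 s, during which the arm holds its last target. There are 200 camera calls.

## Working session

There is one attempt and no reset: what is moved stays moved. The work goes in short steps, Python scripts to look and compute and a tool call to move; the robot and the scene stay as the last step left them, time stands still between calls to the robot, and variables do not carry over. Pictures are saved under pics/ and viewed, at most 12 in all, crops included, and the job is handed in when it is done.

Besides the shell and the picture viewer there is one more tool, called after "Request:" as a command line: name --argument value ..., lists and objects as JSON in quotes. carry_out: Moves the arm, as the interface text tells. Its arguments: {"type":"object","properties":{"moves":{"type":"string"},"force":{"type":"number"}},"required":["moves"]}

```bash
mkdir -p pics; cat > h.py <<'E'
import numpy as np, cv2
from scipy.spatial.transform import Rotation as R
from plant import r
def pose(s=None):
    s=s or r.read_state(); T=np.eye(4); T[:3,:3]=R.from_euler('xyz',s['tcp_rot']).as_matrix(); T[:3,3]=s['position']; return T
def shot(name,fn=None):
    T=pose(); c=r.read_camera(name)
    if 'T_tool_cam' in c: C=T@np.array(c['T_tool_cam'])
    else:
        C=np.eye(4); rot=np.array(c['rotation']); C[:3,:3]=rot if rot.shape==(3,3) else R.from_euler('xyz',rot).as_matrix(); C[:3,3]=c['xyz']
    K=np.array([[c['fx'],0,c['cx']],[0,c['fy'],c['cy']],[0,0,1]])
    if fn: cv2.imwrite('pics/'+fn+'.png',c['img']); np.savez('pics/'+fn+'.npz',C=C,K=K,D=np.array(c['D'],float))
    return c['img']
def px2w(fn,uv,z):
    d=np.load('pics/'+fn+'.npz'); uv=np.array(uv,float).reshape(-1,1,2)
    p=cv2.undistortPoints(uv,d['K'],d['D']).reshape(-1,2)
    ray=np.c_[p[:,0],-p[:,1],-np.ones(len(p))]@d['C'][:3,:3].T; o=d['C'][:3,3]
    return o+ray*((z-o[2])/ray[:,2])[:,None]
def w2px(fn,P):
    d=np.load('pics/'+fn+'.npz'); P=np.array(P,float).reshape(-1,3)
    q=(P-d['C'][:3,3])@d['C'][:3,:3]; q=q*[1,-1,-1]
    return cv2.projectPoints(q.reshape(-1,1,3),np.zeros(3),np.zeros(3),d['K'],d['D'])[0].reshape(-1,2)
E
python3 - <<'E'
from h import *
s=r.read_state(); print(s)
shot('top','top0'); shot('scene','sc0'); shot('wrist','wr0')
for n in('top0','sc0'): print(np.load(f'pics/{n}.npz')['C'].round(3))
print(np.load('pics/wr0.npz')['C'].round(3), (np.linalg.inv(pose(s))@np.load('pics/wr0.npz')['C']).round(3))
E
```

```text
{'clock': 0.0, 'q': array([ 9.64310871e-01,  1.04696467e-01,  9.64493083e-02,  1.56388979e+00,
       -1.06779590e-05,  1.35308964e+00]), 'joint_vel': array([-0.00107866, -0.00055857,  0.0005574 ,  0.00044389,  0.00081945,
       -0.00067145]), 'tau': array([-1.27493126e-04, -5.56930697e+01,  5.03649688e+01,  1.72462792e-02,
       -3.12170177e-04, -2.36972545e-05]), 'position': array([0.22724494, 0.55495338, 0.24151299]), 'tcp_rot': array([-3.14028137e+00, -2.79136689e-04,  2.75281371e+00]), 'force': array([ 0.45709234, -0.57270677, -0.2439729 ]), 'torque': array([-0.008799  ,  0.01212393, -0.02311321]), 'finger_force': 0.0, 'finger_gap': 0.08559889093849116}
[[-0.014  0.998 -0.065  0.471]
 [-1.    -0.015 -0.006 -0.107]
 [-0.007  0.065  0.998  1.171]
 [ 0.     0.     0.     1.   ]]
[[ 0.519  0.48  -0.708 -0.096]
 [-0.855  0.274 -0.44  -0.506]
 [-0.017  0.833  0.553  0.581]
 [ 0.     0.     0.     1.   ]]
[[ 0.38  -0.89  -0.251  0.164]
 [ 0.925  0.365  0.104  0.58 ]
 [-0.001 -0.271  0.962  0.373]
 [ 0.     0.     0.     1.   ]] [[-0.001  0.962  0.272  0.069]
 [ 1.     0.001 -0.001 -0.001]
 [-0.001  0.272 -0.962 -0.131]
 [ 0.     0.     0.     1.   ]]
```

View pics/top0.png

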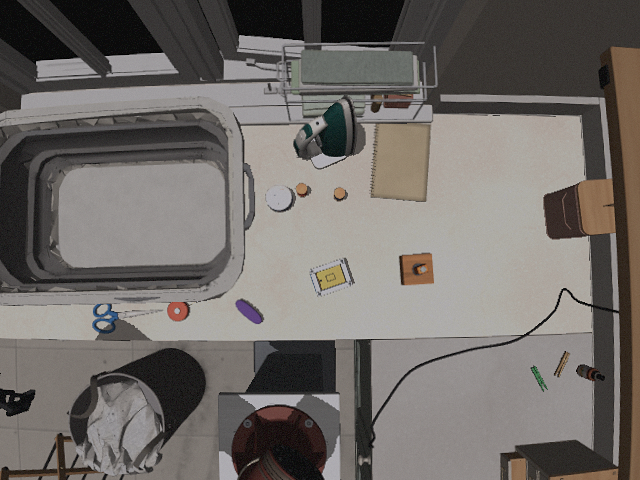

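View pics/wr0.png

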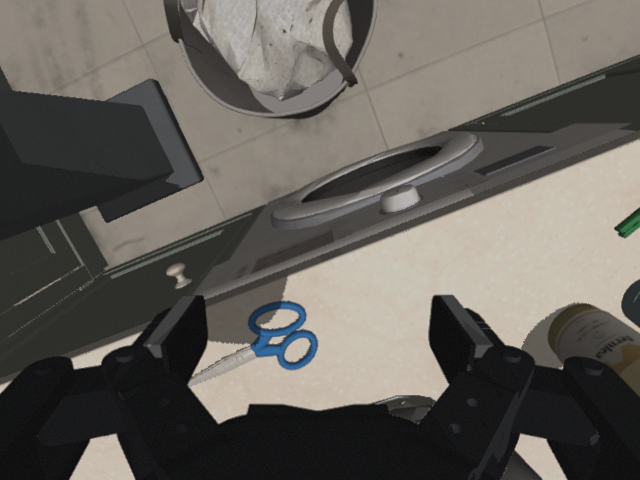

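The top view shows the holder near (332,277), the stand and punch near (417,269), spools at (302,189) and (340,194), and the tub at (280,198). It also shows the brush at (249,311), the tape at (178,311) and the basket on the left. The wrist camera looks at the front edge, with only scissors in sight.

```bash
python3 - <<'E'
from h import *
print(np.load('pics/top0.npz')['K'],np.load('pics/top0.npz')['D'])
print(w2px('top0',[[0.227,.555,.24],[0,0,0],[0,0,.3]]))
print('stand',px2w('top0',[[417,269],[401,255],[431,253],[434,283],[403,285]],.046))
print('grip',px2w('top0',[[421,268]],.10))
print('mark',px2w('top0',[[332,277]],.037))
print('byst',px2w('top0',[[302,189],[340,194],[280,198],[249,311],[178,311],[245,300],[245,100]],.04))
a=cv2.imread('pics/top0.png')[220:340,290:450]; cv2.imwrite('pics/c1.png',cv2.resize(a,None,fx=5,fy=5,interpolation=cv2.INTER_CUBIC))
E
```

```text
[[447.18424204   0.         314.57433158]
 [  0.         447.18424204 241.13586055]
 [  0.           0.           1.        ]] [-0.10207512  0.          0.          0.          0.        ]
[[ 16.62855684 384.31105505]
 [279.09520779 450.97202832]
 [266.26238618 510.81913294]]
stand [[ 0.47002117 -0.35781409  0.046     ]
 [ 0.50596301 -0.31806751  0.046     ]
 [ 0.50980822 -0.39467681  0.046     ]
 [ 0.43400495 -0.40022899  0.046     ]
 [ 0.43044863 -0.32130514  0.046     ]]
grip [[ 0.47229807 -0.35553927  0.1       ]]
mark [[ 0.45324802 -0.14332633  0.037     ]]
byst [[ 0.67866465 -0.07030466  0.04      ]
 [ 0.66427153 -0.16721897  0.04      ]
 [ 0.65632248 -0.01379044  0.04      ]
 [ 0.37038623  0.06735959  0.04      ]
 [ 0.37151428  0.24948502  0.04      ]
 [ 0.3981656   0.07726894  0.04      ]
 [ 0.9184339   0.07676322  0.04      ]]
```

View pics/c1.png

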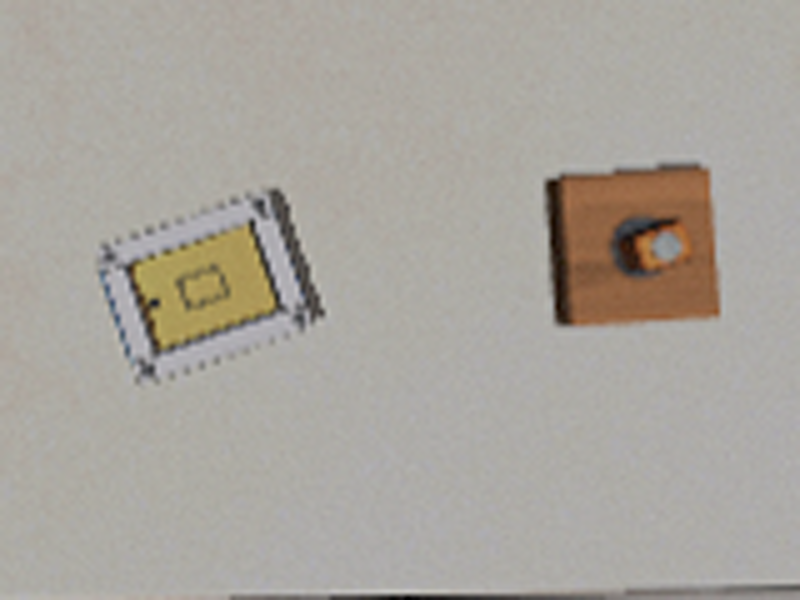

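View pics/sc0.png

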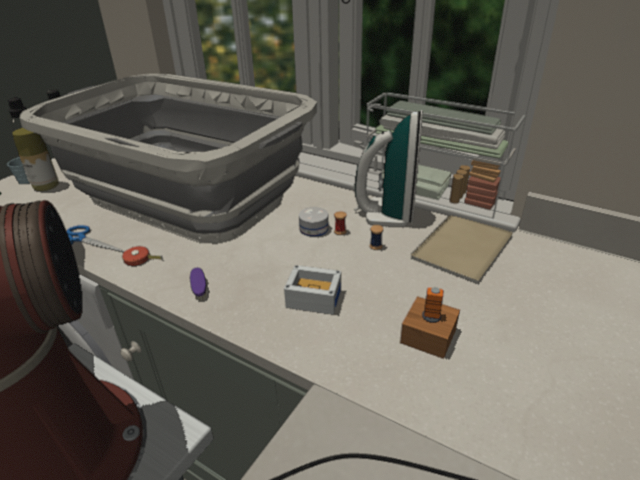

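The crop shows the holder's long side running up to the right at about 18°, with the field near (203,287). The punch's grip top is at about (664,246), its long side nearly parallel to the holder's. The scene view shows a clear path. I'll raise the arm first, then swing round in front of the basket.

Request:
carry_out --moves "0 0 0 0 0 -0.04 0;0 0 0 0 0 -0.04 0;0 0 0 0 0 -0.04 0;0 0 0 -0.027 -0.0267 0 0;0 0 0 -0.027 -0.0267 0 0;0 0 0 -0.027 -0.0267 0 0;0 0 0 -0.027 -0.0267 0 0;0 0 0 -0.027 -0.0267 0 0;0 0 0 -0.027 -0.0267 0 0;0 0 0 -0.027 -0.0267 0 0;0 0 0 -0.027 -0.0267 0 0;0 0 0 -0.027 -0.0267 0 0;0 0 0 -0.027 -0.0267 0 0;0 0 0 -0.027 -0.0267 0 0;0 0 0 -0.027 -0.0267 0 0;0 0 0 -0.027 -0.0267 0 0;0 0 0 0 0 0 0"

```text
clock: 1.57
position: [0.4226, 0.0958, 0.3613]
tcp_rot: [-3.14, 0.0, 2.747]
force: [-0.4, 0.5, -0.5]
finger_gap: 0.0853
finger_force: 0.0
```

Request:
carry_out --moves "0 0 6.4 0 0 0 0;0 0 6.4 0 0 0 0;0 0 6.4 0 0 0 0;0 0 6.4 0 0 0 0;0 0 6.4 0 0 0 0;0 0 6.4 0 0 0 0;0 0 6.4 0 0 0 0;0 0 6.4 0 0 0 0;0 0 0 -0.0355 -0.0061 0.02 0;0 0 0 -0.0355 -0.0061 0.02 0;0 0 0 -0.0355 -0.0061 0.02 0;0 0 0 -0.0355 -0.0061 0.02 0;0 0 0 -0.0355 -0.0061 0.02 0;0 0 0 -0.0355 -0.0061 0.02 0;0 0 0 0 0 0 0;0 0 0 0 0 0 0"

```text
clock: 2.9
position: [0.4453, -0.1145, 0.2407]
tcp_rot: [-3.14, -0.002, 1.856]
force: [0.5, 1.5, 0.1]
finger_gap: 0.0856
finger_force: 0.0
```

```bash
python3 - <<'E'
from h import *
s=r.read_state(); print(s['position'],s['tcp_rot'],s['q'])
shot('wrist','wh')
E
```

```text
[ 0.44532447 -0.11447316  0.24071827] [-3.13960350e+00 -2.41848075e-03  1.85602444e+00] [-5.37464713e-01 -3.23206508e-01 -3.04534263e-01  1.59259439e+00
  1.87158555e-04  7.48100807e-01]
```

View pics/wh.png

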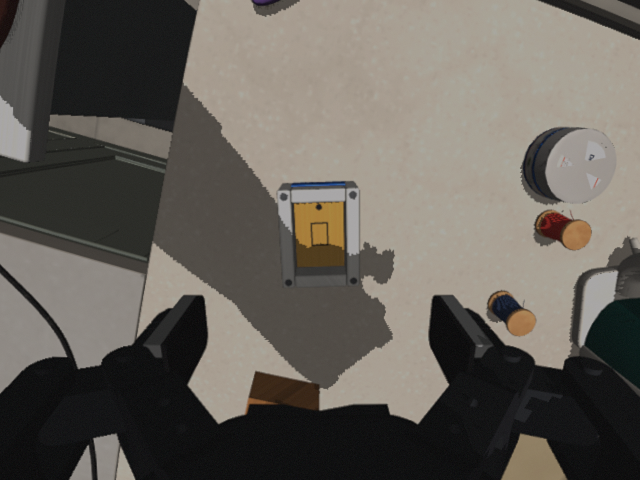

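The holder stands upright in the view, with its rim from (279,187) to (358,286) and the field centred near (319,234). The spools and tub are well to the right. Next I'll look at the punch from the same relative pose.

Request:
carry_out --moves "0 0 0 -0.035 -0.0073 0 0;0 0 0 -0.035 -0.0073 0 0;0 0 0 -0.035 -0.0073 0 0;0 0 0 -0.035 -0.0073 0 0;0 0 0 -0.035 -0.0073 0 0;0 0 0 -0.035 -0.0073 0 0;0 0 0 0 0 0 0;0 0 0 0 0 0 0"

```text
clock: 3.62
position: [0.4645, -0.3275, 0.2426]
tcp_rot: [3.141, -0.0, 1.859]
force: [-0.6, -0.1, -0.2]
finger_gap: 0.0854
finger_force: 0.0
```

```bash
python3 - <<'E'
from h import *
s=r.read_state(); print(s['position'],s['tcp_rot'],s['q'])
b=shot('wrist','wp'); a=cv2.imread('pics/wh.png')
f=lambda i:cv2.resize(i,None,fx=4,fy=4,interpolation=cv2.INTER_CUBIC)
cv2.imwrite('pics/c2.png',np.hstack([f(a[170:300,270:370]),f(b[170:300,270:370])]))
E
```

```text
[ 0.46446869 -0.3275135   0.24259467] [ 3.14134076e+00 -3.24306719e-04  1.85885013e+00] [-8.44419279e-01  7.40965214e-03 -2.20721862e-03  1.56136620e+00
  3.65722991e-04  4.38323248e-01]
```

View pics/c2.png

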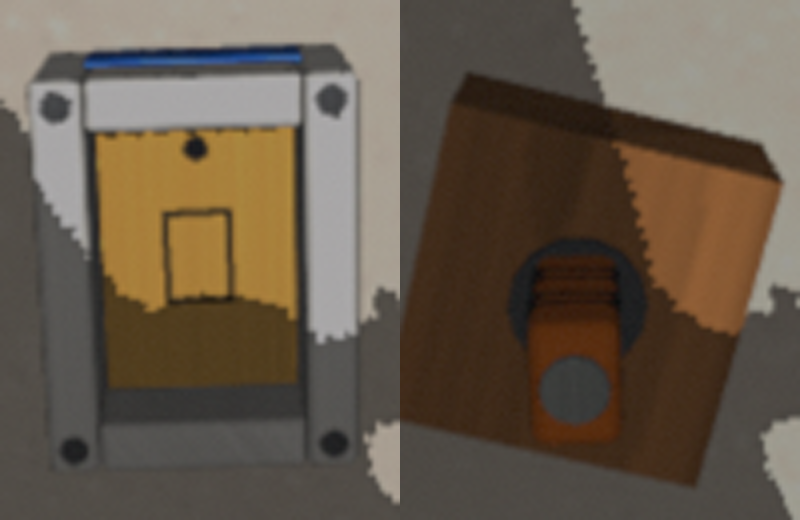

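```bash
python3 - <<'E'
from h import *
def c(fn,p,z): return px2w(fn,np.array(p,float)/4+[270,170],z)[:,:2]
def rep(n,P):
    print(n,P.mean(0).round(4),'edges',[round(float(np.linalg.norm(P[i]-P[(i+1)%4])),4) for i in range(4)],
     'yaw y-axis',[round(float(np.degrees(np.arctan2(*(P[i]-P[j])[::-1]))),1) for i,j in((0,3),(1,2))])
rep('screws',c('wh',[(55,108),(331,99),(334,442),(75,450)],.048))
rep('rim',c('wh',[(30,82),(357,70),(360,458),(52,468)],.048))
for z in(.028,.034,.04): rep(f'field{z}',c('wh',[(164,212),(230,208),(233,298),(168,303)],z))
w=lambda p,z:c('wp',np.array(p)-[400,0],z)
rep('gtop',w([(530,326),(619,318),(621,440),(537,443)],.101))
print('cap',w([(574,390)],.103),'collar c',w([(577,308)],.05),'collar LR',w([(508,305),(646,305)],.05))
rep('stand',w([(455,102),(781,182),(696,488),(372,415)],.046))
E
```

```text
screws [ 0.4541 -0.1404] edges [0.0598, 0.0798, 0.0598, 0.0798] yaw y-axis [108.2, 108.2]
rim [ 0.454  -0.1395] edges [0.0706, 0.0901, 0.0714, 0.09] yaw y-axis [107.9, 108.4]
field0.028 [ 0.4541 -0.1402] edges [0.0155, 0.022, 0.0155, 0.0223] yaw y-axis [108.5, 108.6]
field0.034 [ 0.4536 -0.1386] edges [0.0152, 0.0217, 0.0153, 0.0219] yaw y-axis [108.5, 108.6]
field0.04 [ 0.4531 -0.137 ] edges [0.0149, 0.0213, 0.015, 0.0215] yaw y-axis [108.5, 108.6]
gtop [ 0.471  -0.3601] edges [0.017, 0.0249, 0.0163, 0.0239] yaw y-axis [109.1, 107.7]
cap [[ 0.470756   -0.36098494]] collar c [[ 0.47095623 -0.36125802]] collar LR [[ 0.45590282 -0.36497067]
 [ 0.48561198 -0.35619378]]
stand [ 0.4706 -0.3611] edges [0.0743, 0.0759, 0.0779, 0.0764] yaw y-axis [90.4, 93.1]
```

The measured sizes and heights agree: 60×80 mm between screws, 15×21 mm for the field and 32 mm for the collar. The holder and punch share a yaw of about 108.3°. Now I'll descend over the grip.

Request:
carry_out --moves "0 0 -1.8 0 0 0 0;0 0 0 -0.0338 -0.0045 0 0;0 0 0 0 0 0.03 0;0 0 0 0 0 0.03 0;0 0 0 0 0 0.03 0;0 0 0 0 0 0.02 0;0 0 0 0 0 0.02 0;0 0 0 0 0 0 0;0 0 0 0 0 0 0"

```text
clock: 4.42
position: [0.4706, -0.359, 0.1127]
tcp_rot: [-3.142, -0.001, 1.893]
force: [0.0, -0.5, 0.4]
finger_gap: 0.0852
finger_force: 0.0
```

```bash
python3 - <<'E'
from h import *
s=r.read_state(); print(s['position'],s['tcp_rot'])
d=np.r_[.4708,-.361,.068]-s['position']; print(pose(s)[:3,:3].T@d, np.degrees(s['tcp_rot']))
b=shot('wrist','wg')
print(w2px('wg',[.4708,-.361,.103]))
cv2.imwrite('pics/c3.png',b[200:480,100:540])
E
```

```text
[ 0.47063018 -0.35895494  0.11269029] [-3.14151873e+00 -9.47839278e-04  1.89261466e+00]
[-0.00203614 -0.00048243  0.04468841] [-1.79995764e+02 -5.43071903e-02  1.08438832e+02]
[[317.23499434 306.32132327]]
```

View pics/c3.png

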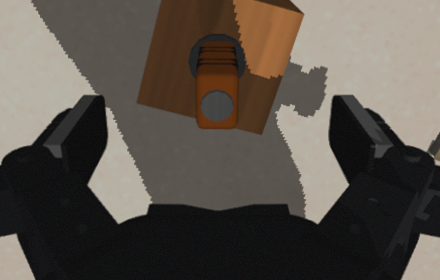

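The cap shows at full-image (317,305) against a predicted (317,306), so the measurement holds. Going down and closing.

Request:
carry_out --moves "0 0 0 -0.002 -0.0005 0.015 0;0 0 0 0 0 0.015 0;0 0 0 0 0 0.0145 0;0 0 0 0 0 0 0;0 0 0 0 0 0 0;0 0 0 0 0 0 1;0 0 0 0 0 0 1;0 0 0 0 0 0 1;0 0 0 0 0 0 1;0 0 0 0 0 0 1;0 0 0 0 0 0 1;0 0 0 0 0 0 1;0 0 0 0 0 0 1;0 0 0 0 0 0 1;0 0 0 0 0 0 1;0 0 0 0 0 0 1;0 0 0 0 0 0 1" --force 70

```text
clock: 5.88
position: [0.4706, -0.3632, 0.0682]
tcp_rot: [3.141, 0.001, 1.891]
force: [-0.5, 0.2, 4.3]
finger_gap: 0.0172
finger_force: 68.7
```

```bash
python3 - <<'E'
from h import *
s=r.read_state(); print(s['position'],np.degrees(s['tcp_rot']),s['force'],s['torque'],s['finger_gap'],s['finger_force'])
E
```

```text
[ 0.47059779 -0.36317464  0.06823211] [1.79980939e+02 3.38940671e-02 1.08321205e+02] [-0.46539176  0.22488271  4.34929485] [0.05577243 0.09081939 0.00633739] 0.01720951619517082 68.69332551956177
```

Request:
carry_out --moves "0 0 0 0 0 -0.01 1;0 0 0 0 0 -0.01 1;0 0 0 0 0 -0.015 1;0 0 0 0 0 -0.015 1;0 0 0 0 0 -0.02 1;0 0 0 0 0 -0.02 1;0 0 0 0 0 -0.02 1;0 0 0 0 0 0 1;0 0 0 0 0 0 1;0 0 0 0 0 0 1;0 0 0 0 0 0 1;0 0 0 0 0 0 1;0 0 0 0 0 0 1"

```text
clock: 6.97
position: [0.4701, -0.3626, 0.1768]
tcp_rot: [-3.141, -0.002, 1.891]
force: [0.8, 0.2, -1.4]
finger_gap: 0.0172
finger_force: 68.6
```

```bash
python3 - <<'E'
from h import *
s=r.read_state(); print(s['position'],np.degrees(s['tcp_rot']),s['force'],s['torque'],s['finger_gap'],s['finger_force'])
b=shot('wrist','wl'); s2=r.read_state(); print(s2['position'],s2['force'])
cv2.imwrite('pics/c4.png',cv2.resize(b[220:400,220:420],None,fx=3,fy=3,interpolation=cv2.INTER_CUBIC))
E
```

```text
[ 0.47007309 -0.36255462  0.1767628 ] [-1.79970655e+02 -8.82640358e-02  1.08322804e+02] [ 0.77631672  0.21480621 -1.38209586] [-0.00804319  0.00613764  0.0003349 ] 0.017211202029906343 68.6013114452362
[ 0.47016683 -0.36263699  0.17697695] [-0.02308707  0.29531054 -0.57332284]
```

View pics/c4.png

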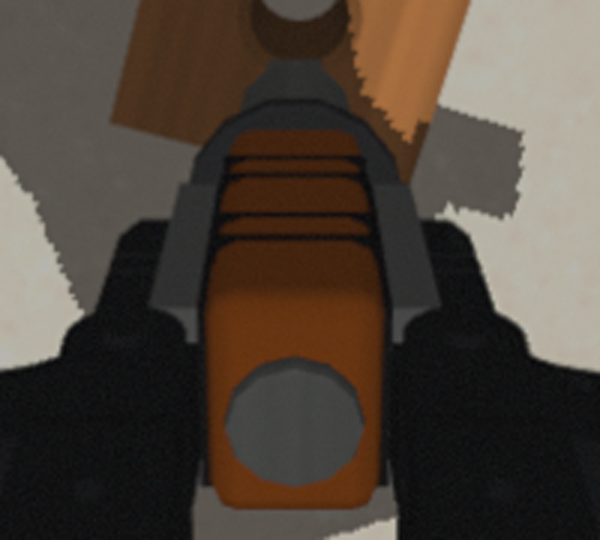

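The punch is held square between the pads, lifted out of the stand. The cap centre is at about (318,362) and the far edge of the collar is at (318,253).

```bash
python3 - <<'E'
from h import *
T=np.load('pics/wl.npz')['C']; s=r.read_state()
Tt=pose(s); 
dz=s['position'][2]-.0682
def tool(p,z): 
    P=px2w('wl',np.array(p)/3+220,z); return (P-Tt[:3,3])@Tt[:3,:3], P
for n,p,z in(('cap',(295,427),.103),('topNear L/R',(205,505),.101),('',(383,505),.101),('collar far',(295,98),.05),('hole? ',(300,20),.0)): print(n,tool([p],z+dz))
Tp=np.linalg.inv(Tt)@np.r_[.4708,-.361,.103+dz,1]; print('expected cap in tool',Tp)
E
```

```text
cap (array([[ 0.00205819, -0.00015597, -0.03479745]]), array([[ 0.46939664, -0.36076888,  0.21177695]]))
topNear L/R (array([[-0.00869881, -0.00942706, -0.03280741]]), array([[ 0.46397609, -0.37389307,  0.20977695]]))
 (array([[-0.00870803,  0.00890797, -0.03281381]]), array([[ 0.48138433, -0.36813752,  0.20977695]]))
collar far (array([[ 1.85368718e-02, -7.93674997e-05,  1.82227714e-02]]), array([[ 0.46425068, -0.34504579,  0.15877695]]))
hole?  (array([[0.01683382, 0.0008955 , 0.06822038]]), array([[ 0.46567571, -0.34630328,  0.10877695]]))
expected cap in tool [ 0.0013976   0.00110358 -0.0347987   1.        ]
```

Request:
carry_out --moves "0 0 0 0.0135 0.0035 0 1;0 0 0 0.02 0.005 0 1;0 0 0 0.03 0.0077 0 1;0 0 0 0.03 0.0077 0 1;0 0 0 0.03 0.0077 0 1;0 0 0 0.03 0.0077 0 1;0 0 0 0.03 0.0077 0 1;0 0 0 0.02 0.005 0 1;0 0 0 0.01 0.0028 0 1;0 0 0 0 0 0 1;0 0 0 0 0 0 1;0 0 0 0 0 0 1;0 0 0 0 0 0 1;0 0 0 0 0 0 1;0 0 0 0 0 0 1;0 0 0 0 0 0 1"

```text
clock: 8.35
position: [0.4553, -0.1435, 0.1777]
tcp_rot: [-3.142, -0.0, 1.89]
force: [0.5, 0.9, -1.9]
finger_gap: 0.0174
finger_force: 68.6
```

```bash
python3 - <<'E'
from h import *
s=r.read_state(); print(s['position'],np.degrees(s['tcp_rot']),s['force'],s['torque'])
b=shot('wrist','wm'); s=r.read_state(); print(s['position'],s['force'])
d=np.r_[.4550,-.1426,0]-s['position']; print(pose(s)[:3,:3].T@d)
cv2.imwrite('pics/c5.png',cv2.resize(b[180:300,240:400],None,fx=5,fy=5,interpolation=cv2.INTER_CUBIC))
E
```

```text
[ 0.45527376 -0.14352642  0.17769748] [-1.79995279e+02 -1.04982936e-02  1.08280323e+02] [ 0.5117442   0.88410223 -1.87397747] [ 0.06287914 -0.0158605   0.01782051]
[ 0.45527194 -0.14339452  0.17769954] [-0.33652412  1.41720582 -1.8247835 ]
[8.03342046e-04 5.79329645e-06 1.77699713e-01]
```

View pics/c5.png

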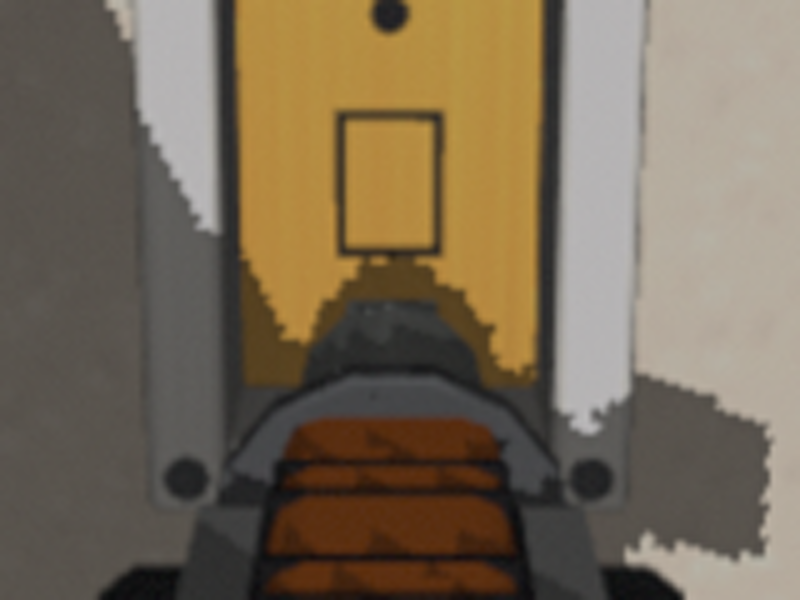

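The field corners are at crop (338,115), (441,115), (440,251) and (341,252). The die's far edge is visible at about (348,303) to (437,303), parallel to the outline.

```bash
python3 - <<'E'
from h import *
s=r.read_state(); T=pose(s)
def tl(p,z):
    P=px2w('wm',np.array(p,float)/5+[240,180],z); return (P-T[:3,3])@T[:3,:3]
zd=s['position'][2]-.0682+.001
print('die far edge',tl([(348,303),(437,303)],zd).round(4))
for z in(.026,.029,.034):
    f=tl([(338,115),(441,115),(440,251),(341,252)],z); print(z,'field c',f.mean(0).round(4),'w',(f[1]-f[0])[1],'h',(f[0]-f[3])[0])
print('low screws',tl([(185,478),(591,478)],.048).round(4),'field hole',)
E
```

```text
die far edge [[ 0.0089 -0.0048  0.0672]
 [ 0.0089  0.005   0.0672]]
0.026 field c [ 2.800e-03 -1.000e-04  1.517e-01] w 0.015658724209918824 h 0.021563313930399175
0.029 field c [ 3.500e-03 -1.000e-04  1.487e-01] w 0.015492781993321665 h 0.02133479824401119
0.034 field c [ 4.700e-03 -1.000e-04  1.437e-01] w 0.015216211632326546 h 0.020953938766697863
low screws [[-0.0367 -0.0305  0.1297]
 [-0.0368  0.0296  0.1297]] field hole
```

Request:
carry_out --moves "0 0 0 0.0018 -0.0002 0 1;0 0 0 0 0 0.012 1;0 0 0 0 0 0.015 1;0 0 0 0 0 0.015 1;0 0 0 0 0 0.012 1;0 0 0 0 0 0.006 1;0 0 0 0 0 0.002 1;0 0 0 0 0 0 1;0 0 0 0 0 0 1;0 0 0 0 0 0 1;0 0 0 0 0 0 1;0 0 0 0 0 0 1;0 0 0 0 0 0 1;0 0 0 0 0 0 1;0 0 0 0 0 0 1;0 0 0 0 0 0 1"

```text
clock: 9.73
position: [0.4546, -0.1414, 0.1158]
tcp_rot: [3.142, 0.0, 1.891]
force: [0.2, -0.3, -0.6]
finger_gap: 0.0174
finger_force: 68.6
```

```bash
python3 - <<'E'
from h import *
s=r.read_state(); print(s['position'],np.degrees(s['tcp_rot']),s['force'],s['torque'])
b=shot('wrist','wn'); s=r.read_state(); print(s['position'],s['force'])
cv2.imwrite('pics/c6.png',cv2.resize(b[180:300,240:400],None,fx=5,fy=5,interpolation=cv2.INTER_CUBIC))
E
```

```text
[ 0.45457202 -0.14142563  0.11582645] [1.79995390e+02 4.14167940e-04 1.08323846e+02] [ 0.21513593 -0.27499056 -0.60794946] [ 0.04127931  0.08098261 -0.03089567]
[ 0.45456049 -0.14141211  0.11582018] [ 0.20677995  0.16254826 -1.06860091]
```

View pics/c6.png

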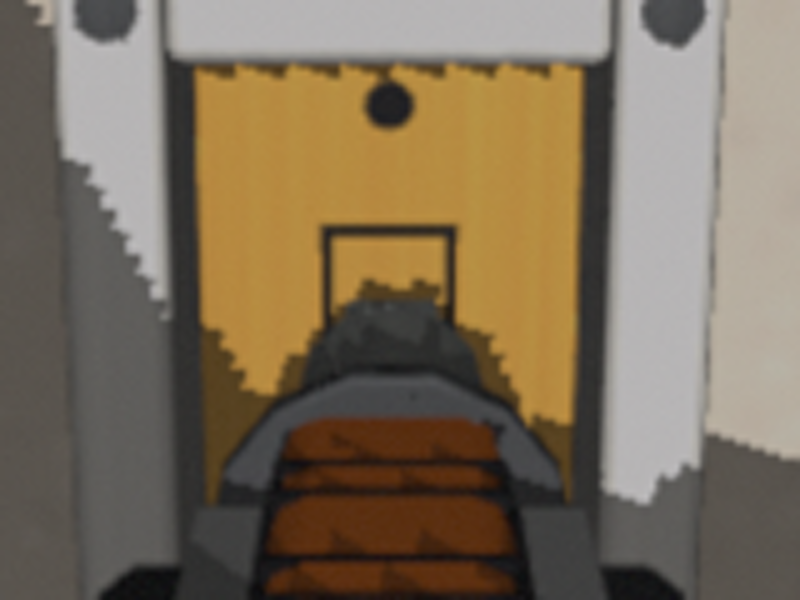

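The die's centreline is at column 392 and the field's at 390, so they line up sideways. I'll check the fore-aft offset from the field's far edge (row 231) and the upper screws at (105,12) and (674,14).

```bash
python3 - <<'E'
from h import *
s=r.read_state(); T=pose(s)
def tl(p,z):
    P=px2w('wn',np.array(p,float)/5+[240,180],z); return (P-T[:3,3])@T[:3,:3]
zd=s['position'][2]-.0682+.001
print('die',tl([(348,303),(437,303)],zd).round(4), 'die z',zd)
for z in(.026,.028,.03,.034): f=tl([(325,230),(455,230)],z); print(z,f[:,:2].round(4), f[0,0]-.0105, f[1,1]-f[0,1])
print('up screws',tl([(105,10),(674,12)],.048).round(4)-[.04,0,0])
E
```

```text
die [[ 0.009  -0.0047  0.0672]
 [ 0.009   0.005   0.0672]] die z 0.04862018491241425
0.026 [[ 0.0115 -0.008 ]
 [ 0.0115  0.0077]] 0.0009863787260751718 0.015700600549204115
0.028 [[ 0.012  -0.0079]
 [ 0.012   0.0077]] 0.0014980954242402433 0.015558644318911864
0.03 [[ 0.0125 -0.0078]
 [ 0.0125  0.0076]] 0.002009812122405306 0.015416688088619686
0.034 [[ 0.0135 -0.0077]
 [ 0.0135  0.0075]] 0.0030332455187354144 0.01513277562803527
up screws [[ 0.0011 -0.0302  0.0678]
 [ 0.0009  0.0299  0.0678]]
```

Request:
carry_out --moves "0 0 0 0 0 0.003 1;0 0 0 0 0 0.003 1;0 0 0 0 0 0.003 1;0 0 0 0 0 0.003 1;0 0 0 0 0 0.001 1;0 0 0 0 0 0 1;0 0 0 0 0 0 1;0 0 0 0 0 0 1;0 0 0 0 0 0 1;0 0 0 0 0 0 1"

```text
clock: 10.62
position: [0.4546, -0.1414, 0.1029]
tcp_rot: [3.141, 0.0, 1.891]
force: [-1.0, -0.4, -2.1]
finger_gap: 0.0169
finger_force: 68.6
```

Request:
carry_out --moves "0 0 0 0 0 0.001 1;0 0 0 0 0 0.001 1;0 0 0 0 0 0 1;0 0 0 0 0 0 1;0 0 0 0 0 0 1;0 0 0 0 0 0 1;0 0 0 0 0 0 1"

```text
clock: 11.2
position: [0.4546, -0.1414, 0.1008]
tcp_rot: [3.141, 0.0, 1.891]
force: [0.0, -0.1, -0.8]
finger_gap: 0.0171
finger_force: 68.6
```

Request:
carry_out --moves "0 0 0 0 0 0.001 1;0 0 0 0 0 0.001 1;0 0 0 0 0 0 1;0 0 0 0 0 0 1;0 0 0 0 0 0 1;0 0 0 0 0 0 1;0 0 0 0 0 0 1"

```text
clock: 11.78
position: [0.4546, -0.1414, 0.0988]
tcp_rot: [3.141, 0.0, 1.891]
force: [0.3, 0.1, -2.4]
finger_gap: 0.0175
finger_force: 68.6
```

Request:
carry_out --moves "0 0 0 0 0 0.001 1;0 0 0 0 0 0 1;0 0 0 0 0 0 1;0 0 0 0 0 0 1;0 0 0 0 0 0 1"

```text
clock: 12.2
position: [0.4546, -0.1414, 0.0978]
tcp_rot: [3.142, -0.0, 1.891]
force: [0.1, 0.0, -1.2]
finger_gap: 0.0171
finger_force: 68.6
```

Request:
carry_out --moves "0 0 0 0 0 0.001 1;0 0 0 0 0 0 1;0 0 0 0 0 0 1;0 0 0 0 0 0 1;0 0 0 0 0 0 1"

```text
clock: 12.62
position: [0.4546, -0.1414, 0.0968]
tcp_rot: [3.142, -0.0, 1.891]
force: [-0.7, -0.2, -1.6]
finger_gap: 0.017
finger_force: 68.6
```

Request:
carry_out --moves "0 0 0 0 0 0.001 1;0 0 0 0 0 0 1;0 0 0 0 0 0 1;0 0 0 0 0 0 1;0 0 0 0 0 0 1"

```text
clock: 13.03
position: [0.4546, -0.1414, 0.0958]
tcp_rot: [3.141, -0.0, 1.891]
force: [1.0, 0.5, -1.9]
finger_gap: 0.0169
finger_force: 68.6
```

Request:
carry_out --moves "0 0 0 0 0 0.001 1;0 0 0 0 0 0 1;0 0 0 0 0 0 1;0 0 0 0 0 0 1;0 0 0 0 0 0 1"

```text
clock: 13.45
position: [0.4546, -0.1414, 0.0948]
tcp_rot: [3.142, -0.0, 1.891]
force: [-0.1, 0.3, -1.0]
finger_gap: 0.0173
finger_force: 68.6
```

Die at about 0.0276 and still free.

Request:
carry_out --moves "0 0 0 0 0 0.001 1;0 0 0 0 0 0 1;0 0 0 0 0 0 1;0 0 0 0 0 0 1;0 0 0 0 0 0 1"

```text
clock: 13.87
position: [0.4547, -0.1415, 0.094]
tcp_rot: [3.141, 0.0, 1.891]
force: [0.2, 0.4, 0.5]
finger_gap: 0.0173
finger_force: 68.9
```

Request:
carry_out --moves "0 0 0 0 0 0.001 1;0 0 0 0 0 0 1;0 0 0 0 0 0 1;0 0 0 0 0 0 1;0 0 0 0 0 0 1"

```text
clock: 14.28
position: [0.4547, -0.1415, 0.0932]
tcp_rot: [3.141, 0.0, 1.891]
force: [-0.6, 1.0, 4.6]
finger_gap: 0.0171
finger_force: 69.5
```

Request:
carry_out --moves "0 0 0 0 0 0.0006 1;0 0 0 0 0 0.0006 1;0 0 0 0 0 0 1;0 0 0 0 0 0 1;0 0 0 0 0 0 1;0 0 0 0 0 0 1"

```text
clock: 14.78
position: [0.4548, -0.1416, 0.0925]
tcp_rot: [3.141, 0.001, 1.891]
force: [-2.8, 0.7, 7.8]
finger_gap: 0.0172
finger_force: 70.1
```

```bash
python3 - <<'E'
from h import *
a=[]
for i in range(8): r.read_camera('top'); s=r.read_state(); a.append(s['force'][2])
print(np.round(a,2),np.mean(a),s['position'],np.degrees(s['tcp_rot']),s['force'],s['clock'])
E
```

```text
[ 9.25 10.45  9.43  8.81  9.19  9.94  9.85  9.33] 9.531839875340689 [ 0.45482098 -0.14157288  0.09252919] [1.79968105e+02 3.87606448e-02 1.08325569e+02] [-2.51326436  1.86392127  9.32978429] 15.1833
```

Request:
carry_out --moves "0 0 0 0 0 0.0002 1;0 0 0 0 0 0 1;0 0 0 0 0 0 1;0 0 0 0 0 0 1;0 0 0 0 0 0 1;0 0 0 0 0 0 1;0 0 0 0 0 0 1;0 0 0 0 0 0 1;0 0 0 0 0 0 1;0 0 0 0 0 0 1;0 0 0 0 0 0 1;0 0 0 0 0 0 1;0 0 0 0 0 0 1;0 0 0 0 0 0 1;0 0 0 0 0 0 1;0 0 0 0 0 0 1;0 0 0 0 0 0 1;0 0 0 0 0 0 1"

```text
clock: 16.68
position: [0.4549, -0.1416, 0.0924]
tcp_rot: [3.141, 0.001, 1.891]
force: [-2.3, 2.4, 10.5]
finger_gap: 0.0174
finger_force: 70.2
```

```bash
python3 - <<'E'
from h import *
a=[]
for i in range(6): r.read_camera('top'); s=r.read_state(); a.append(s['force'][2])
print(np.round(a,2),np.mean(a),s['position'],np.degrees(s['tcp_rot']),s['force'],s['clock'])
E
```

```text
[ 9.93  9.97 10.48 10.53 10.1   9.55] 10.093296999878264 [ 0.45487521 -0.14160959  0.09242747] [1.79965079e+02 4.94233396e-02 1.08327091e+02] [-2.31415892  2.20390449  9.54754336] 16.9833
```

About 11.6 N has been held for over 1.5 s. Lifting straight off now.

Request:
carry_out --moves "0 0 0 0 0 -0.0015 1;0 0 0 0 0 -0.0015 1;0 0 0 0 0 -0.002 1;0 0 0 0 0 -0.005 1;0 0 0 0 0 -0.01 1;0 0 0 0 0 -0.015 1;0 0 0 0 0 -0.015 1;0 0 0 0 0 -0.015 1;0 0 0 0 0 -0.01 1;0 0 0 0 0 -0.01 1;0 0 0 0 0 0 1;0 0 0 0 0 0 1;0 0 0 0 0 0 1;0 0 0 0 0 0 1;0 0 0 0 0 0 1"

```text
clock: 18.23
position: [0.4542, -0.1412, 0.1756]
tcp_rot: [-3.141, -0.001, 1.891]
force: [0.6, -0.6, -1.7]
finger_gap: 0.0172
finger_force: 68.6
```

```bash
python3 - <<'E'
from h import *
s=r.read_state(); shot('wrist','wu'); T=pose(s); print(s['position'],np.degrees(s['tcp_rot']),s['force'])
a,b=cv2.imread('pics/wl.png'),cv2.imread('pics/wu.png')
# shift of the held punch in the view (grip region)
g=lambda i:cv2.cvtColor(i,cv2.COLOR_BGR2HSV)[...,1]
t=g(a)[300:395,285:352]; m=cv2.matchTemplate(g(b)[280:415,265:372],t,cv2.TM_CCOEFF_NORMED); print(cv2.minMaxLoc(m)[1::2],'no shift = (20,20)')
d=np.r_[.4706,-.3632,s['position'][2]]-s['position']; print(T[:3,:3].T@d)
E
```

```text
[ 0.454194   -0.1411664   0.17557275] [-1.79957893e+02 -6.22671890e-02  1.08323853e+02] [ 0.59478812 -0.58606164 -1.70436623]
(0.9941073656082153, (20, 20)) no shift = (20,20)
[-2.15933028e-01 -5.42306627e-02 -1.94814451e-04]
```

The punch hasn't shifted in the grip. Returning over the stand.

Request:
carry_out --moves "0 0 0 -0.0155 -0.004 0 1;0 0 0 -0.02 -0.005 0 1;0 0 0 -0.03 -0.0075 0 1;0 0 0 -0.03 -0.0075 0 1;0 0 0 -0.03 -0.0075 0 1;0 0 0 -0.03 -0.0075 0 1;0 0 0 -0.03 -0.0075 0 1;0 0 0 -0.02 -0.005 0 1;0 0 0 -0.01 -0.0027 0 1;0 0 0 0 0 0 1;0 0 0 0 0 0 1;0 0 0 0 0 0 1;0 0 0 0 0 0 1;0 0 0 0 0 0 1;0 0 0 0 0 0 1;0 0 0 0 0 0 1;0 0 0 0 0 0 1"

```text
clock: 19.7
position: [0.4709, -0.3628, 0.1765]
tcp_rot: [3.141, 0.0, 1.891]
force: [-0.2, -0.1, -0.7]
finger_gap: 0.0173
finger_force: 68.6
```

```bash
python3 - <<'E'
from h import *
for i in range(3): shot('wrist','ws'); s=r.read_state(); T=pose(s); print(s['position'],np.degrees(s['tcp_rot']),s['force'])
d=np.r_[.4705,-.3628,.068]-s['position']; print(T[:3,:3].T@d)
E
```

```text
[ 0.47091837 -0.36284768  0.17646334] [1.79991585e+02 3.08858323e-03 1.08334597e+02] [-0.68820607 -0.22630989 -0.81987336]
[ 0.47089288 -0.36291047  0.17643752] [1.79991941e+02 9.22756835e-04 1.08329512e+02] [-0.14638402 -0.14294505 -1.8199669 ]
[ 0.47085796 -0.36297635  0.17639739] [ 1.79995131e+02 -2.59252253e-03  1.08323319e+02] [-0.2796238  -0.28195218 -2.24241568]
[ 0.00027504 -0.00029358  0.10839738]
```

Request:
carry_out --moves "0 0 0 0.0003 -0.0003 0.01 1;0 0 0 0 0 0.015 1;0 0 0 0 0 0.015 1;0 0 0 0 0 0.012 1;0 0 0 0 0 0.006 1;0 0 0 0 0 0 1;0 0 0 0 0 0 1;0 0 0 0 0 0 1;0 0 0 0 0 0.003 1;0 0 0 0 0 0.003 1;0 0 0 0 0 0.003 1;0 0 0 0 0 0.003 1;0 0 0 0 0 0.003 1;0 0 0 0 0 0 1;0 0 0 0 0 0 1;0 0 0 0 0 0 1"

```text
clock: 21.18
position: [0.4705, -0.3628, 0.1034]
tcp_rot: [3.141, -0.0, 1.891]
force: [0.0, 0.1, -0.7]
finger_gap: 0.017
finger_force: 68.6
```

Die is about 10 mm into the hole with no contact. Continuing down to 2 mm above home.

Request:
carry_out --moves "0 0 0 0 0 0.004 1;0 0 0 0 0 0.005 1;0 0 0 0 0 0.005 1;0 0 0 0 0 0.005 1;0 0 0 0 0 0.005 1;0 0 0 0 0 0.004 1;0 0 0 0 0 0.003 1;0 0 0 0 0 0.002 1;0 0 0 0 0 0 1;0 0 0 0 0 0 1;0 0 0 0 0 0 1;0 0 0 0 0 0 1"

```text
clock: 22.18
position: [0.4706, -0.363, 0.0707]
tcp_rot: [3.141, 0.0, 1.891]
force: [0.3, 0.7, -1.4]
finger_gap: 0.0174
finger_force: 68.6
```

Request:
carry_out --moves "0 0 0 0 0 0.001 1;0 0 0 0 0 0.0007 1;0 0 0 0 0 0 1;0 0 0 0 0 0 1;0 0 0 0 0 0 1;0 0 0 0 0 0 1"

```text
clock: 22.68
position: [0.4705, -0.3628, 0.0687]
tcp_rot: [3.142, -0.0, 1.891]
force: [-0.6, 0.5, -1.2]
finger_gap: 0.0173
finger_force: 68.6
```

Request:
carry_out --moves "0 0 0 0 0 0.0006 1;0 0 0 0 0 0 1;0 0 0 0 0 0 1;0 0 0 0 0 0 1;0 0 0 0 0 0 0.7;0 0 0 0 0 0 0.6;0 0 0 0 0 0 0.4;0 0 0 0 0 0 0.2;0 0 0 0 0 0 0;0 0 0 0 0 0 0;0 0 0 0 0 0 0;0 0 0 0 0 0 0;0 0 0 0 0 0 0;0 0 0 0 0 0 0;0 0 0 0 0 0 0"

```text
clock: 23.93
position: [0.4705, -0.3628, 0.0681]
tcp_rot: [3.142, -0.0, 1.891]
force: [0.3, -0.1, -0.5]
finger_gap: 0.0857
finger_force: 0.0
```

Request:
carry_out --moves "0 0 0 0 0 -0.005 0;0 0 0 0 0 -0.01 0;0 0 0 0 0 -0.02 0;0 0 0 0 0 -0.03 0;0 0 0 0 0 -0.03 0;0 0 0 0 0 -0.03 0;0 0 0 0 0 -0.03 0;0 0 0 0.03 0 -0.02 0;0 0 0 0 0 0 0;0 0 0 0 0 0 0;0 0 0 0 0 0 0;0 0 0 0 0 0 0"

```text
clock: 24.93
position: [0.4608, -0.3345, 0.2422]
tcp_rot: [-3.141, -0.001, 1.89]
force: [0.0, -0.5, 0.7]
finger_gap: 0.0853
finger_force: 0.0
```

```bash
python3 - <<'E'
from h import *
b=shot('wrist','we'); s=r.read_state(); print(s['position'],s['finger_gap'],w2px('we',[[.4708,-.361,.103],[.4708,-.361,.05]]))
cv2.imwrite('pics/c7.png',cv2.resize(b[150:310,220:420],None,fx=3,fy=3,interpolation=cv2.INTER_CUBIC))
E
```

```text
[ 0.46072784 -0.33443789  0.24193885] 0.08508642577174436 [[319.70316517 260.9152586 ]
 [319.43287078 240.99001393]]
```

View pics/c7.png

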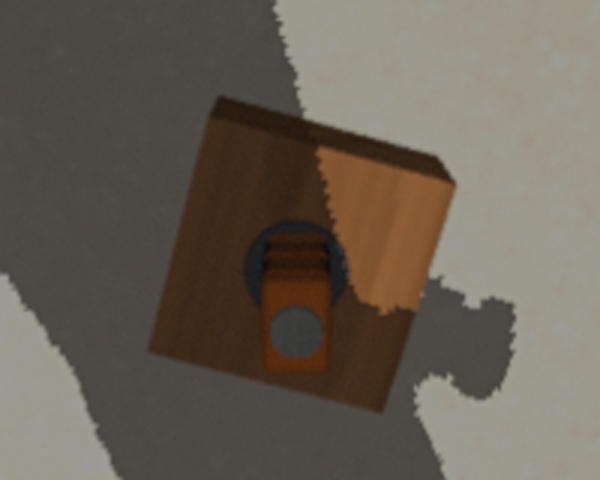

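The cap is at full-image (319,261) against a predicted (320,261), and the collar sits on the block, so the punch is home and upright.

```bash
python3 -c "
from plant import r
print(r.finish_job())"
```

```text
the job is handed in; nothing more can be done
None
```

The job is handed in; no verdict came back. By my own readings, the punch pressed the field at about 11.6 N for over 1.5 s, die within about 1 mm of centre, then lifted straight off and went back upright on its collar in the stand.

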